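# Push the lino block out over the end of the drying ledge

## Task

A flat lino printing block lies a little crooked on the low wooden drying ledge. Only by pushing it with the fingertips, never picking it up, bring it flush back against the ledge's long upstand and along to the ledge's open right-hand end, until about a third of its length sticks out past the end so that its edge can be got hold of later, and leave it lying there flat. Leave the wooden stamp, the jars and the tub where they stand.

Things in the scene. Friction and masses are not known exactly. Their poses are not given: they have to be found in the camera images.
- ledge: Low wooden drying ledge, fixed. Origin on the table under the deck's centre; x points away from the robot, y along it to the left. Deck 150 (x) by 300 mm (y), top level, 50 mm above the table. Upstand along the whole far side: its near face at x +60.5 mm, 24 mm above the deck. Cheek at the left end: inner face y +138 mm, 24 mm high. Right end (y -150 mm) and front (x -75 mm) are open.
- ledge_lip (a point): Point on the deck's top surface at the middle of the open right-hand end of the ledge (ledge frame x 0, y -150 mm, 50 mm above the table); the block is to stick out past the line through it across the ledge.
- lino_block: Flat printing block, plywood with a dark grey carved lino face, 95 mm (x) by 130 mm long (y) by 10 mm thick, about 0.11 kg, lying loose on the deck, up to 8 degrees crooked, its middle 12 to 26 mm off the upstand. Origin at the centre of its underside; x points roughly to the upstand, y along the ledge to its left end. Slides on the deck under a light push.
- block_lead (a point): Middle of the block's leading (right-hand) short end face, 65 mm from the block's origin towards its -y, at half its thickness.
- stamp_block: Wooden stamp with a knob, 37 x 42 x 46 mm high, standing loose on the ledge near its closed left end, behind the block; at least 35 mm of free deck lies between it and the block. Origin at the centre of its underside. To be left alone.
- glaze_jar_cream: Glaze jar with a cream lid, 62 mm wide and 82 mm high, standing loose on the table behind the ledge. Origin at the centre of its underside. To be left alone.
- glaze_jar_rust: Glaze jar with a rust-brown lid, 57 mm wide and 68 mm high, standing loose on the table behind the ledge. Origin at the centre of its underside. To be left alone.
- water_tub: Grey water tub, 76 mm wide and 58 mm high, standing loose on the table at the left of the ledge. Origin at the centre of its underside. To be left alone. Farther left stand a brush tin and a drawer chest (both under 200 mm high), and a pencil sharpener juts from the wall at about x 0.67, y 0.04, from z 0.17 up: come in over the table from near the robot.

How it is judged:
At the end, for the whole second after the job is handed in: The lino block lies at rest flat on the deck (within 3 mm), its far long side against the upstand (within 5 mm at its middle, parallel within 0.06 rad), and its leading end sticks out 28 to 55 mm past the open end of the ledge (a third of its length is 43 mm) (y of block_lead in the frame of ledge_lip between -0.055 and -0.028 m and x of lino_block in the frame of ledge above 0.008 m and angle between the y axis of lino_block and the y axis of ledge, either way round below 0.06 rad and z of lino_block in the frame of ledge between 0.047 and 0.053 m and angle between lino_block's own z axis and vertical below 0.04 rad and linear speed of lino_block below 0.01 m/s); the robot touches nothing.
It fails at once if the lino block is lifted off the deck, tipped or dropped (z of lino_block in the frame of ledge above 0.058 m or z of lino_block in the frame of ledge below 0.042 m or angle between lino_block's own z axis and vertical above 0.12 rad).
It fails at once if the stamp, a jar or the tub is shifted more than 12 mm or tipped (distance of any of stamp_block, glaze_jar_cream, glaze_jar_rust, water_tub from where it was at the start of the episode above 0.012 m or angle between any of stamp_block, glaze_jar_cream, glaze_jar_rust, water_tub's own z axis and vertical above 0.2 rad).
It also fails if it takes over 64 s, if anything falls off the work surface, if the arm or the gripper's body presses on something with over 40 N, if the wrist force passes 120 N, or if a joint passes its speed limit or range.

## Robot

A 6-joint arm with a two-finger parallel gripper is mounted at the origin on the work surface; the furniture and walls round the work are solid. World frame = base frame: x ahead of the robot, y to its left, z up, the work surface at z = 0. Lengths are in m, angles in rad, forces in N, time in s.
With the tool pointing down it reaches from about 0.425 to 0.95 m from the base axis. Payload 3.5 kg.
Tool frame: the origin (TCP) lies between the finger pads; the fingertips stand 14 mm ahead of it and the grasp point (between the pads) lies 5 mm behind it; z points along the fingers, y is the line along which they close (so a half turn about z gives the same grasp; the last joint's range is limited). The gripper opens to 85 mm and grips with 20 to 120 N. Pads are 22 mm wide; open, the fingers measure 114 mm over their backs; the gripper's body (76 mm by 85 mm) begins 54 mm behind the grasp point. The pads swing forward as they close: fully open they stand 13 mm farther back than shut.
Start: joints at [-1.273, 0.286, 1.577, -0, 1.279, -0.15], TCP at [0.292, -0.608, 0.245] pointing down, gripper open.
Joint ranges: [-2.77, 2.77], [-0.9, 2.22], [0.21, 2.48], [-1.53, 4.67], [0.24, 2.81], [-2.84, 2.84]. Speed limits (rad/s): [2.79, 2.79, 3.14, 3.14, 3.14, 3.14].

## Interface

Orientations are given as a unit quaternion [x, y, z, w].
In Python, from plant import * gives the robot as it stands.
- The arm moves only by the tool step_arm, never from a script. Its argument "commands" is a list of rows, each an object of numbers: "gripper": the gripper's target within -1 to 1 (shut at 1, half-way at 0, fully open at -1); "x", "y", "z": the shift along the tool's x, y, z in mm; "spin": the turn about the tool's z in degrees. A call has exactly 10 rows; each row shifts and turns the commanded pose from where the row before left it, along the tool's axes as they then stand; what a row does not reach is not made up. A row lasts 1/10 s, in which the tool goes at most 50 mm and 8.59 degrees, less where a joint would pass 70% of its speed; a pose out of reach is approached as far as the arm can. A call with a gripper value outside its range is refused whole. The fingers move at their own pace and stop on an object; "force" is the grip in N (left out, the last holds). Time passes only in rows, so rows that do not move let the fingers close, or fill a call up. It gives the time, the measured TCP pose, the force, the opening and the grip force at its end, in the units of the state.
- get_state(): the state, without advancing time (a new reading comes with each control period).
- read_camera(name): name is "side" or "top" or "wrist"; returns a dict with "color" (400x640x3 uint8, red, green, blue), "z_map" (400x640 float32, m along the optical axis (not along the pixel's ray), 0 where there is no reading), "fx", "fy", "cx", "cy" (pixels), "distortion" ([k1, k2, p1, p2, k3] as OpenCV has them; the pictures are not rectified), "eye" and "attitude" of the camera in the world; the wrist camera has in their place "mount" (4x4, takes a point from camera to tool coordinates, whose origin is the TCP and whose axes are the flange's). Camera axes: x right, y up, looking along -z (the intrinsics and any distortion apply to the point x, -y, -z); pixel columns grow to the right and rows downward; lengths in m; the calibration is good to about 2 mm. A picture is of the moment at which its call begins: read the wrist's pose just before it.
- sign_off(): hands the job in; it is judged then, once.
The state is a dict: "time": time; "qpos": joint angles; "dq": joint speeds; "joint_efforts": joint torques, N m; "eef_pos": TCP position; "tcp_rot": TCP orientation; "contact_force": force on the tool from outside, world axes, zero at the start; "wrist_torque": the same for the moment, N m; "opening": opening from 0.0 (shut) to 1.0 (fully open); "finger_force": force on a finger pad.
Only numpy, scipy, OpenCV 4.12 (cv2) and the standard library are available. Lean on these libraries where they do the work, as an engineer would, in place of code of your own. Each camera call takes 0.05 s, during which the arm holds its last target. There are 200 camera calls.

## Working session

There is one attempt and no reset: what is moved stays moved. The work goes in short steps, Python scripts to look and compute and a tool call to move; the robot and the scene stay as the last step left them, time stands still between calls to the robot, and variables do not carry over. Pictures are saved under pics/ and viewed, at most 10 in all, crops included, and the job is handed in when it is done.

Besides the shell and the picture viewer there is one more tool, called by a JSON object that holds its "fn" and its "kwargs", one argument or row to a line. step_arm: Moves the arm, as the interface text tells. Its arguments: {"type":"object","properties":{"commands":{"type":"array"},"force":{"type":"number"}},"required":["commands"]}

```bash
mkdir -p pics; cat > h.py <<'E'
from plant import *
import numpy as np, cv2
from scipy.spatial.transform import Rotation as R
def cam(name):
    s=get_state(); c=read_camera(name)
    if 'mount' in c:
        T=np.eye(4);T[:3,:3]=R.from_quat(s['tcp_rot']).as_matrix();T[:3,3]=s['eef_pos'];c['T']=T@np.array(c['mount'])
    else:
        T=np.eye(4);a=np.array(c['attitude'],float)
        T[:3,:3]=a if a.shape==(3,3) else R.from_quat(a).as_matrix();T[:3,3]=c['eye'];c['T']=T
    return c
def cloud(c):
    h,w=c['z_map'].shape;v,u=np.mgrid[:h,:w]
    K=np.array([[c['fx'],0,c['cx']],[0,c['fy'],c['cy']],[0,0,1.]])
    p=cv2.undistortPoints(np.stack([u.ravel(),v.ravel()],1).astype(np.float32)[:,None],K,np.array(c['distortion'],float))[:,0]
    z=c['z_map'].ravel()
    P=np.stack([p[:,0]*z,-p[:,1]*z,-z],1)@c['T'][:3,:3].T+c['T'][:3,3]
    P[z==0]=np.nan
    return P.reshape(h,w,3)
def save(c,n): cv2.imwrite('pics/'+n,c['color'][:,:,::-1])
E
python3 - <<'E'
from h import *
s=get_state();print(s['time'],s['eef_pos'],s['tcp_rot'],s['contact_force'])
for n in('top','side'):
    c=cam(n);save(c,n+'0.png');P=cloud(c);np.savez(n+'0.npz',P=P,c=c['color']);print(n,c['T'].round(3).tolist(),c['fx'])
E
```

```text
0.0 [ 0.29210739 -0.60782483  0.24390512] [ 9.75038380e-01  2.22033135e-01 -9.27076136e-05 -1.19837125e-03] [0.26072974 0.56267539 0.87726896]
top [[-0.003, 0.98, -0.2, 0.337], [-1.0, -0.003, 0.001, -0.137], [0.001, 0.2, 0.98, 1.05], [0.0, 0.0, 0.0, 1.0]] 517.1452569254932
side [[1.0, 0.005, -0.016, 0.538], [-0.017, 0.478, -0.878, -0.877], [0.004, 0.879, 0.478, 0.483], [0.0, 0.0, 0.0, 1.0]] 392.5120889516854
```

View pics/top0.png

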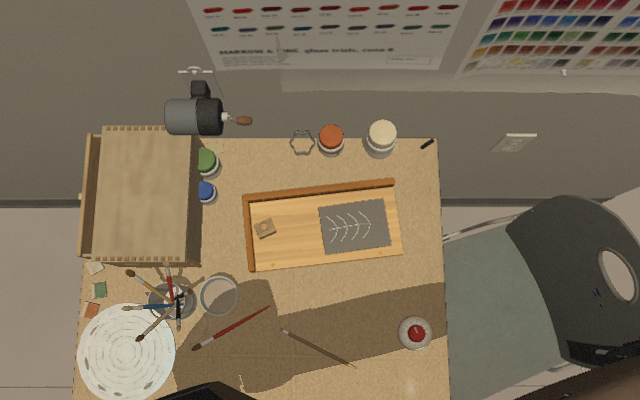

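View pics/side0.png

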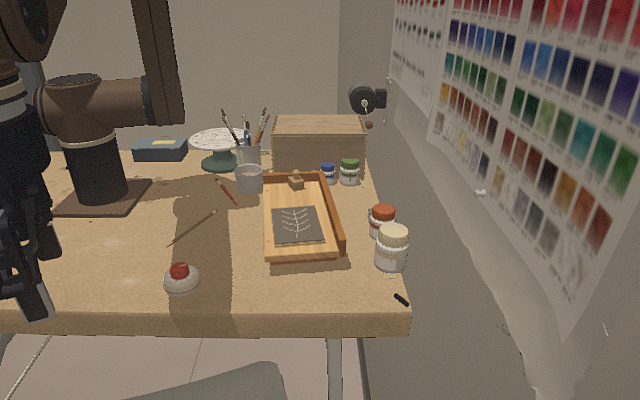

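The top view shows the block at about px (354,227), stamp (265,228), upstand top from (243,197) to (394,182), open end at about (400,228). The side view shows the same, with the block at (297,224) and the jars close behind the upstand (383,217), (391,247).

```bash
python3 - <<'E'
from h import *
def rect(Q):
    r=cv2.minAreaRect((Q*1000).astype(np.float32));b=cv2.boxPoints(r);return np.round(r[0],1),np.round(r[1],1),np.round(r[2],2),b.round(1).tolist()
for n in('top','side'):
    d=np.load(n+'0.npz');P=d['P'];c=d['c'].astype(int)
    roi=(P[...,0]>.35)&(P[...,0]<.75)&(P[...,1]>-.4)&(P[...,1]<.1)
    z=P[...,2];sat=c.max(2)-c.min(2)
    hsh,e=np.histogram(z[roi&(z>.03)&(z<.1)],bins=35,range=(.03,.1));print(n,dict(zip((e[:-1]*1000).round().astype(int).tolist(),hsh.tolist())))
    dark=roi&(z>.045)&(z<.075)&(c.max(2)<115)&(sat<25)
    def big(m,k=1):
        m=cv2.morphologyEx(m.astype(np.uint8),cv2.MORPH_CLOSE,np.ones((5,5)));nl,l,st,_=cv2.connectedComponentsWithStats(m)
        return l==1+st[1:,4].argmax()
    m=big(dark);print('block z',np.nanmedian(z[m]),rect(P[m][:,:2]))
    m2=big(roi&(z>.04)&(z<.058)&(sat>35));print('deck z',np.nanmedian(z[m2]),rect(P[m2][:,:2]))
    m3=big(roi&(z>.066)&(z<.085)&(sat>35)&(P[...,0]<.7));print('upst z',np.nanmedian(z[m3]),rect(P[m3][:,:2]))
    o=roi&(z>.085)&(z<.11)&(P[...,0]<.62);print('stamp',np.nanmedian(P[o],0))
    o=roi&(z>.06)&(z<.12)&(P[...,0]>.58)&(P[...,1]<-.1);nl,l,st,_=cv2.connectedComponentsWithStats(o.astype(np.uint8))
    for i in range(1,nl):
        if st[i,4]>60: q=P[l==i];print('jar?',st[i,4],np.nanmin(q,0).round(3),np.nanmax(q,0).round(3))
E
```

```text
top {30: 205, 32: 384, 34: 411, 36: 263, 38: 168, 40: 136, 42: 165, 44: 329, 46: 1188, 48: 2708, 50: 2339, 52: 837, 54: 471, 56: 839, 58: 1427, 60: 1233, 62: 455, 64: 375, 66: 459, 68: 364, 70: 471, 72: 869, 74: 684, 76: 289, 78: 257, 80: 328, 82: 242, 84: 141, 86: 123, 88: 115, 90: 121, 92: 150, 94: 122, 96: 131, 98: 119}
block z 0.06047346476408666 (array([ 699. , -205.2]), array([ 54. , 390.4]), np.float64(1.86), [[665.7000122070312, -11.0], [678.4000244140625, -401.20001220703125], [732.2999877929688, -399.5], [719.7000122070312, -9.300000190734863]])
deck z 0.04973554616161724 (array([ 501.3, -155.1]), array([136.1, 294.8]), np.float64(7.0), [[415.70001220703125, -17.100000381469727], [451.70001220703125, -309.70001220703125], [586.7999877929688, -293.1000061035156], [550.9000244140625, -0.5]])
upst z 0.07333650314839679 (array([ 509.9, -152.8]), array([148.5, 300.2]), np.float64(7.42), [[416.79998779296875, -13.5], [455.6000061035156, -311.20001220703125], [602.9000244140625, -292.0], [564.0999755859375, 5.699999809265137]])
stamp [0.5030794  0.09271698 0.09640818]
jar? 2398 [ 
[... 733 characters left out ...]
48438]])
deck z 0.04972101104023027 (array([ 507.3, -156.8]), array([149. , 293.3]), np.float64(7.29), [[414.79998779296875, -20.799999237060547], [452.1000061035156, -311.70001220703125], [599.9000244140625, -292.79998779296875], [562.5999755859375, -1.899999976158142]])
upst z 0.07316459712780238 (array([ 507. , -111.2]), array([148.6, 388. ]), np.float64(8.0), [[406.3999938964844, 70.5], [460.3999938964844, -313.70001220703125], [607.5, -293.0], [553.5999755859375, 91.19999694824219]])
stamp [0.51633326 0.09336931 0.0967585 ]
jar? 1905 [ 0.662 -0.4    0.06 ] [ 0.723 -0.1    0.12 ]
jar? 300 [ 0.58  -0.296  0.06 ] [ 0.599 -0.128  0.076]
jar? 259 [ 0.664 -0.196  0.06 ] [ 0.713 -0.15   0.069]
```

```bash
cat >> h.py <<'E'
L0=np.array([.510,-.153]);YAW=np.radians(7.4)
RL=np.array([[np.cos(YAW),-np.sin(YAW)],[np.sin(YAW),np.cos(YAW)]])
def toL(p): return (np.asarray(p)[...,:2]-L0)@RL
def block(P,c):
    c=c.astype(int);q=toL(P)*1000;z=P[...,2]
    m=(q[...,0]>-80)&(q[...,0]<60)&(q[...,1]>-215)&(q[...,1]<130)&(z>.045)&(z<.072)&(c[...,0]-c[...,2]<35)&(c.max(2)<150)
    m=cv2.morphologyEx(m.astype(np.uint8),cv2.MORPH_CLOSE,np.ones((7,7)));m=cv2.morphologyEx(m,cv2.MORPH_OPEN,np.ones((5,5)))
    nl,l,st,_=cv2.connectedComponentsWithStats(m);m=l==1+st[1:,4].argmax()
    r=cv2.minAreaRect(q[m].astype(np.float32))
    return 'block L mm',np.round(r[0],1),np.round(r[1],1),round(r[2],2),cv2.boxPoints(r).round(1).tolist(),np.nanmedian(z[m]).round(4),int(m.sum())
E
python3 - <<'E'
from h import *
for n in('top','side'):
    d=np.load(n+'0.npz');P=d['P'];print(n,*block(P,d['c']))
    q=toL(P)*1000;z=P[...,2]
    m=(q[...,0]>-70)&(q[...,0]<50)&(q[...,1]>0)&(q[...,1]<130)&(z>.065)&(z<.11)
    print('stamp',np.nanmin(q[m],0),np.nanmax(q[m],0),np.nanmedian(q[m],0),m.sum())
    for a,b in((.046,.054),(.068,.08)):
        m=(abs(q[...,0])<85)&(abs(q[...,1])<165)&(z>a)&(z<b);print(a,[np.nanpercentile(q[m][:,i],[.3,99.7]).round(1).tolist() for i in(0,1)])
s=get_state();print('tool R',R.from_quat(s['tcp_rot']).as_matrix().round(3).tolist(), s['time'])
E
```

```text
top block L mm [-14.8 -58.6] [ 75.7 115.5] 12.99 [[-64.5999984741211, -10.800000190734863], [-38.70000076293945, -123.4000015258789], [35.099998474121094, -106.30000305175781], [9.100000381469727, 6.199999809265137]] 0.0597 3024
stamp [-15.36884244  91.58005682] [ 19.79562582 129.93708001] [  0.20522099 110.95304273] 279
0.046 [[-78.7, 59.1], [-148.3, 139.0]]
0.068 [[-73.9, 73.3], [-148.2, 151.4]]
side block L mm [-16.6 -61.2] [126.7  93.1] 82.84 [[-70.69999694824219, -118.19999694824219], [21.700000762939453, -129.8000030517578], [37.5, -4.099999904632568], [-54.900001525878906, 7.5]] 0.0596 1604
stamp [-12.13884733  89.69963236] [ 21.68877595 129.00682797] [  3.57958141 105.91531228] 158
0.046 [[-76.8, 66.6], [-150.0, 142.5]]
0.068 [[-73.1, 74.8], [-151.3, 151.4]]
tool R [[0.901, 0.433, -0.001], [0.433, -0.901, 0.002], [0.0, -0.002, -1.0]] 0.1
```

```bash
python3 - <<'E'
import cv2,numpy as np
a=cv2.imread('pics/top0.png')[165:285,230:420];b=cv2.imread('pics/side0.png')[165:275,250:360]
a=cv2.resize(a,None,fx=4,fy=4,interpolation=2);cv2.imwrite('pics/z.png',a)
E
```

```text
(no output)
```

View pics/z.png

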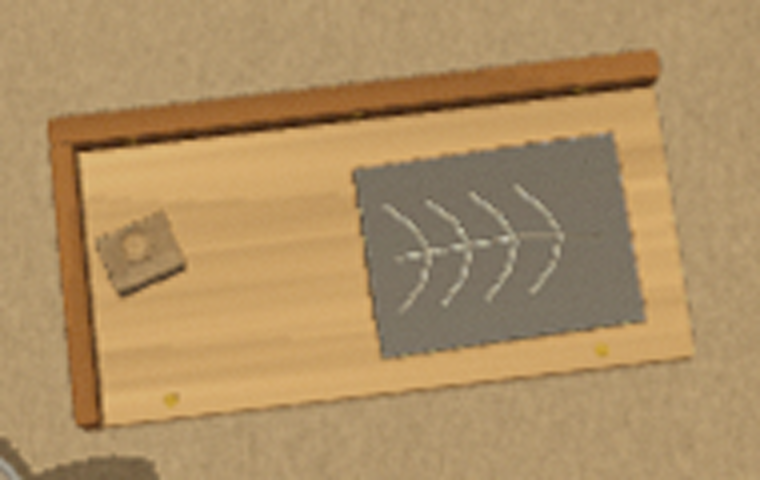

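The crop shows block corners at (355,170), (612,133), (645,320), (382,357) and the deck's open-end corners at (652,90), (692,357) (4x crop, offset 230,165); the block is only a few degrees crooked.

```bash
cat >> h.py <<'E'
def px2w(c,uv,z):
    K=np.array([[c['fx'],0,c['cx']],[0,c['fy'],c['cy']],[0,0,1.]])
    p=cv2.undistortPoints(np.float32(uv)[:,None],K,np.array(c['distortion'],float))[:,0]
    d=np.stack([p[:,0],-p[:,1],-np.ones(len(p))],1)@c['T'][:3,:3].T;e=c['T'][:3,3]
    return e+d*((z-e[2])/d[:,2])[:,None]
E
python3 - <<'E'
from h import *
c=cam('top');f=lambda a:np.array(a)/4+[230,165]-.4
b=px2w(c,f([(355,170),(612,133),(645,320),(382,357)]),.06)
d=px2w(c,f([(80,152),(652,90),(692,357),(104,425)]),.05)
s=px2w(c,f([(97,240),(165,210),(186,268),(122,295)]),.07)
for n,q in(('block',b),('deck',d),('stamp',s)): print(n,q[:,:2].round(4).tolist(),(toL(q)*1000).round(1).tolist(),toL(q).mean(0).round(4))
E
```

```text
block [[0.5401, -0.1444], [0.5583, -0.2705], [0.466, -0.2837], [0.4485, -0.1569]] [[31.0, 4.7], [32.8, -122.7], [-60.5, -123.9], [-61.5, 4.0]] [-0.0146 -0.0595]
deck [[0.5517, -0.0086], [0.5824, -0.2924], [0.4492, -0.3074], [0.4172, -0.0231]] [[59.9, 137.9], [53.8, -147.5], [-80.2, -145.3], [-75.3, 140.8]] [-0.0104 -0.0035]
stamp [[0.5041, -0.0202], [0.5187, -0.0527], [0.4904, -0.0632], [0.4774, -0.0327]] [[11.3, 132.4], [21.5, 98.3], [-7.9, 91.6], [-16.8, 123.5]] [0.002  0.1115]
```

{"fn": "step_arm", "kwargs": {
  "commands": [
    {"gripper": 1, "x": 27.5, "y": -29, "z": 0},
    {"gripper": 1, "x": 27.5, "y": -29, "z": 0},
    {"gripper": 1, "x": 27.5, "y": -29, "z": 0},
    {"gripper": 1, "x": 27.5, "y": -29, "z": 0},
    {"gripper": 1, "x": 27.5, "y": -29, "z": 0},
    {"gripper": 1, "x": 27.5, "y": -29, "z": 0},
    {"gripper": 1, "x": 27.5, "y": -29, "z": 0},
    {"gripper": 1, "x": 27.5, "y": -29, "z": 0},
    {"gripper": 1, "x": 27.5, "y": -29, "z": 0},
    {"gripper": 1, "x": 27.5, "y": -29, "z": 0}
  ],
  "force": 20
}}

```text
invalid input
```

{"fn": "step_arm", "kwargs": {
  "commands": [
    {"gripper": 1, "spin": 6.2, "z": 16},
    {"gripper": 1, "spin": 6.2, "z": 16},
    {"gripper": 1, "spin": 6.2, "z": 16},
    {"gripper": 1, "z": 16},
    {"gripper": 1, "z": 16},
    {"gripper": 1, "z": 16},
    {"gripper": 1, "z": 16},
    {"gripper": 1, "z": 16},
    {"gripper": 1},
    {"gripper": 1}
  ]
}}

```text
invalid input
```

```bash
python3 - <<'E'
from h import *
s=get_state();print(s['time'],s['eef_pos'],s['qpos'],s['contact_force'],s['opening']);M=R.from_quat(s['tcp_rot']).as_matrix();print(np.degrees(np.arctan2(M[1,0],M[0,0])),toL(s['eef_pos']))
c=cam('side');save(c,'s1.png')
c=cam('top');save(c,'t1.png')
E
```

```text
0.15 [ 0.29215518 -0.60797372  0.24423873] [-1.27299979e+00  2.87009366e-01  1.57783093e+00  3.46311741e-05
  1.27857105e+00 -1.49983582e-01] [ 0.02219302 -0.12347062  0.13040957] 0.9979068111282061
25.655321834483665 [-0.27462903 -0.42312687]
```

{"fn": "step_arm", "kwargs": {
  "commands": [
    {"gripper": 1, "x": 27.5, "y": -29, "z": 0, "spin": 0},
    {"gripper": 1, "x": 27.5, "y": -29, "z": 0, "spin": 0},
    {"gripper": 1, "x": 27.5, "y": -29, "z": 0, "spin": 0},
    {"gripper": 1, "x": 27.5, "y": -29, "z": 0, "spin": 0},
    {"gripper": 1, "x": 27.5, "y": -29, "z": 0, "spin": 0},
    {"gripper": 1, "x": 27.5, "y": -29, "z": 0, "spin": 0},
    {"gripper": 1, "x": 27.5, "y": -29, "z": 0, "spin": 0},
    {"gripper": 1, "x": 27.5, "y": -29, "z": 0, "spin": 0},
    {"gripper": 1, "x": 27.5, "y": -29, "z": 0, "spin": 0},
    {"gripper": 1, "x": 27.5, "y": -29, "z": 0, "spin": 0}
  ],
  "force": 20
}}

```text
time: 1.25
eef_pos: [0.4148, -0.2263, 0.2454]
tcp_rot: [0.975, 0.222, 0.0, 0.0]
contact_force: [0.2, -0.3, 0.1]
opening: 0.001
finger_force: 0.0
```

{"fn": "step_arm", "kwargs": {
  "commands": [
    {"gripper": 1, "x": 0, "y": 0, "z": 20, "spin": 6.2},
    {"gripper": 1, "x": 0, "y": 0, "z": 20, "spin": 6.2},
    {"gripper": 1, "x": 0, "y": 0, "z": 20, "spin": 6.2},
    {"gripper": 1, "x": 0, "y": 0, "z": 20, "spin": 0},
    {"gripper": 1, "x": 0, "y": 0, "z": 20, "spin": 0},
    {"gripper": 1, "x": 0, "y": 0, "z": 20, "spin": 0},
    {"gripper": 1, "x": 0, "y": 0, "z": 20, "spin": 0},
    {"gripper": 1, "x": 0, "y": 0, "z": 20, "spin": 0},
    {"gripper": 1, "x": 0, "y": 0, "z": 17, "spin": 0},
    {"gripper": 1, "x": 0, "y": 0, "z": 0, "spin": 0}
  ]
}}

```text
time: 2.25
eef_pos: [0.413, -0.2266, 0.0659]
tcp_rot: [0.998, 0.062, -0.002, -0.002]
contact_force: [-0.3, 0.4, -0.9]
opening: 0.002
finger_force: 0.0
```

```bash
python3 - <<'E'
from h import *
s=get_state();print(s['time'],s['eef_pos'],s['qpos'],s['contact_force'],s['opening']);M=R.from_quat(s['tcp_rot']).as_matrix();print(np.degrees(np.arctan2(M[1,0],M[0,0])),toL(s['eef_pos']))
c=cam('side')
cv2.imwrite('pics/s1.png',cv2.resize(c['color'][150:290,210:370,::-1],None,fx=4,fy=4,interpolation=2))
E
```

```text
2.25 [ 0.41296396 -0.22655054  0.06593941] [-7.17653609e-01  7.55552527e-02  2.18639778e+00  4.61325837e-06
  8.85308936e-01  7.30057937e-01] [-0.25067669  0.36063705 -0.91063983] 0.0015344554670643454
7.052528034351986 [-0.10570082 -0.06044014]
```

View pics/s1.png

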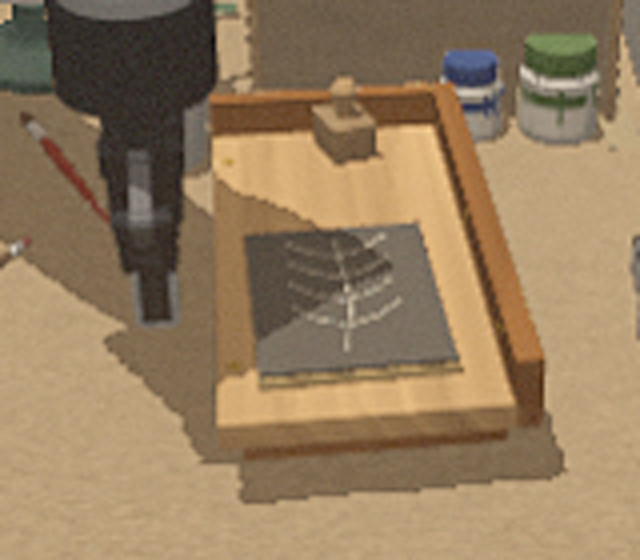

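The tip hangs clear in front of the deck at about (157,320), level with the middle of the block (front edge (245,238)–(262,380)). Push towards the upstand.

{"fn": "step_arm", "kwargs": {
  "commands": [
    {"gripper": 1, "x": 4, "y": 0, "z": -2, "spin": 0},
    {"gripper": 1, "x": 8, "y": 0, "z": 0, "spin": 0},
    {"gripper": 1, "x": 8, "y": 0, "z": 0, "spin": 0},
    {"gripper": 1, "x": 6, "y": 0, "z": 0, "spin": 0},
    {"gripper": 1, "x": 4, "y": 0, "z": 0, "spin": 0},
    {"gripper": 1, "x": 4, "y": 0, "z": 0, "spin": 0},
    {"gripper": 1, "x": 4, "y": 0, "z": 0, "spin": 0},
    {"gripper": 1, "x": 4, "y": 0, "z": 0, "spin": 0},
    {"gripper": 1, "x": 4, "y": 0, "z": 0, "spin": 0},
    {"gripper": 1, "x": 4, "y": 0, "z": 0, "spin": 0}
  ]
}}

```text
time: 3.3
eef_pos: [0.4645, -0.2218, 0.0703]
tcp_rot: [0.998, 0.061, -0.0, -0.0]
contact_force: [-1.4, 0.1, 0.4]
opening: 0.004
finger_force: 0.4
```

{"fn": "step_arm", "kwargs": {
  "commands": [
    {"gripper": 1, "x": 1, "y": 0, "z": 0, "spin": 0},
    {"gripper": 1, "x": 1, "y": 0, "z": 0, "spin": 0},
    {"gripper": 1, "x": 1, "y": 0, "z": 0, "spin": 0},
    {"gripper": 1, "x": 1, "y": 0, "z": 0, "spin": 0},
    {"gripper": 1, "x": 1, "y": 0, "z": 0, "spin": 0},
    {"gripper": 1, "x": 0, "y": 0, "z": 0, "spin": 0},
    {"gripper": 1, "x": 0, "y": 0, "z": 0, "spin": 0},
    {"gripper": 1, "x": 0, "y": 0, "z": 0, "spin": 0},
    {"gripper": 1, "x": 0, "y": 0, "z": 0, "spin": 0},
    {"gripper": 1, "x": 0, "y": 0, "z": 0, "spin": 0}
  ]
}}

```text
time: 4.3
eef_pos: [0.4689, -0.2211, 0.0702]
tcp_rot: [0.998, 0.062, -0.0, -0.0]
contact_force: [-2.8, 0.1, 1.4]
opening: -0.004
finger_force: 1.4
```

{"fn": "step_arm", "kwargs": {
  "commands": [
    {"gripper": 1, "x": 0, "y": 0, "z": 2, "spin": 0},
    {"gripper": 1, "x": 1, "y": 0, "z": 0, "spin": 0},
    {"gripper": 1, "x": 1, "y": 0, "z": 0, "spin": 0},
    {"gripper": 1, "x": 1, "y": 0, "z": 0, "spin": 0},
    {"gripper": 1, "x": 0, "y": 0, "z": 0, "spin": 0},
    {"gripper": 1, "x": 0, "y": 0, "z": 0, "spin": 0},
    {"gripper": 1, "x": 0, "y": 0, "z": 0, "spin": 0},
    {"gripper": 1, "x": 0, "y": 0, "z": 0, "spin": 0},
    {"gripper": 1, "x": 0, "y": 0, "z": 0, "spin": 0},
    {"gripper": 1, "x": 0, "y": 0, "z": 0, "spin": 0}
  ]
}}

```text
time: 5.3
eef_pos: [0.4696, -0.2206, 0.0681]
tcp_rot: [0.998, 0.062, -0.004, -0.001]
contact_force: [-11.5, -0.1, 8.2]
opening: -0.001
finger_force: 6.0
```

```bash
python3 - <<'E'
from h import *
s=get_state();print(toL(s['eef_pos']))
c=cam('side')
cv2.imwrite('pics/s2.png',cv2.resize(c['color'][150:290,210:370,::-1],None,fx=4,fy=4,interpolation=2))
E
```

```text
[-0.04879887 -0.0617917 ]
```

View pics/s2.png

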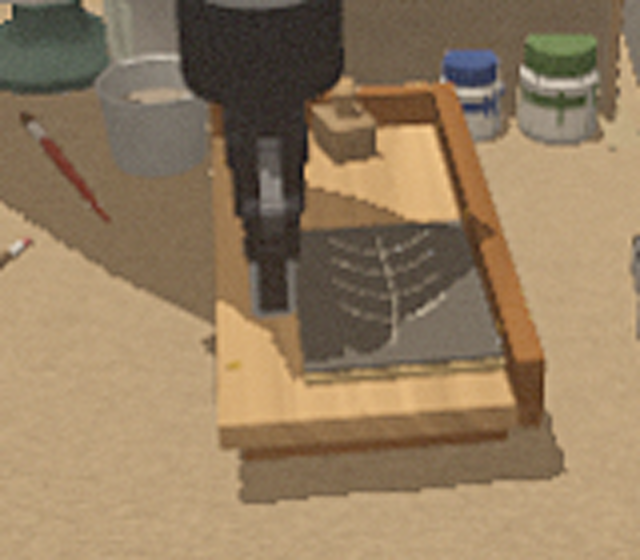

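The block's far edge is against the upstand ((462,222)–(503,360)); the 11 N reading confirms it. Back off, lift, go round to the left end.

{"fn": "step_arm", "kwargs": {
  "commands": [
    {"gripper": 1, "x": -10, "y": 0, "z": 0, "spin": 0},
    {"gripper": 1, "x": -10, "y": 0, "z": 0, "spin": 0},
    {"gripper": 1, "x": 0, "y": 0, "z": -25, "spin": 0},
    {"gripper": 1, "x": 0, "y": 0, "z": -25, "spin": 0},
    {"gripper": 1, "x": 0, "y": 0, "z": -25, "spin": 0},
    {"gripper": 1, "x": 12, "y": -25, "z": 0, "spin": 0},
    {"gripper": 1, "x": 17, "y": -25, "z": 0, "spin": 0},
    {"gripper": 1, "x": 17, "y": -25, "z": 0, "spin": 0},
    {"gripper": 1, "x": 17, "y": -26, "z": 0, "spin": 0},
    {"gripper": 1, "x": 16, "y": 0, "z": 0, "spin": 0}
  ]
}}

```text
time: 6.35
eef_pos: [0.5184, -0.1106, 0.143]
tcp_rot: [0.998, 0.063, 0.001, -0.001]
contact_force: [-0.7, -0.5, -1.1]
opening: -0.002
finger_force: 0.0
```

```bash
python3 - <<'E'
from h import *
s=get_state();M=R.from_quat(s['tcp_rot']).as_matrix();print(np.degrees(np.arctan2(M[1,0],M[0,0])),toL(s['eef_pos']),s['eef_pos'],s['time'])
c=cam('side');P=cloud(c);print(*block(P,c['color']))
E
```

```text
7.188794965841406 [0.01378641 0.0409511 ] [ 0.51839726 -0.11061435  0.14302725] 6.35
block L mm [  7.2 -47.7] [162.2  76.8] 77.6 [[-47.70000076293945, -118.69999694824219], [27.299999237060547, -135.1999969482422], [62.099998474121094, 23.299999237060547], [-12.800000190734863, 39.79999923706055]] 0.0597 1618
```

{"fn": "step_arm", "kwargs": {
  "commands": [
    {"gripper": 1, "x": -2, "y": 0, "z": 20, "spin": 0},
    {"gripper": 1, "x": 0, "y": 0, "z": 20, "spin": 0},
    {"gripper": 1, "x": 0, "y": 0, "z": 20, "spin": 0},
    {"gripper": 1, "x": 0, "y": 0, "z": 14, "spin": 0},
    {"gripper": 1, "x": 0, "y": 0, "z": 0, "spin": 0},
    {"gripper": 1, "x": 0, "y": 4, "z": 0, "spin": 0},
    {"gripper": 1, "x": 0, "y": 4, "z": 0, "spin": 0},
    {"gripper": 1, "x": 0, "y": 4, "z": 0, "spin": 0},
    {"gripper": 1, "x": 0, "y": 4, "z": 0, "spin": 0},
    {"gripper": 1, "x": 0, "y": 4, "z": 0, "spin": 0}
  ]
}}

```text
time: 7.4
eef_pos: [0.5191, -0.134, 0.0699]
tcp_rot: [0.998, 0.061, 0.0, 0.0]
contact_force: [0.1, 0.1, -0.4]
opening: -0.0
finger_force: 0.0
```

{"fn": "step_arm", "kwargs": {
  "commands": [
    {"gripper": 1, "x": 0, "y": 4, "z": 0, "spin": 0},
    {"gripper": 1, "x": 0, "y": 4, "z": 0, "spin": 0},
    {"gripper": 1, "x": 0, "y": 4, "z": 0, "spin": 0},
    {"gripper": 1, "x": 0, "y": 4, "z": 0, "spin": 0},
    {"gripper": 1, "x": 0, "y": 4, "z": 0, "spin": 0},
    {"gripper": 1, "x": 0, "y": 4, "z": 0, "spin": 0},
    {"gripper": 1, "x": 0, "y": 4, "z": 0, "spin": 0},
    {"gripper": 1, "x": 0, "y": 4, "z": 0, "spin": 0},
    {"gripper": 1, "x": 0, "y": 4, "z": 0, "spin": 0},
    {"gripper": 1, "x": 0, "y": 0, "z": 0, "spin": 0}
  ]
}}

```text
time: 8.4
eef_pos: [0.5233, -0.1699, 0.0693]
tcp_rot: [0.998, 0.061, 0.0, 0.0]
contact_force: [-0.4, 0.4, -0.2]
opening: -0.001
finger_force: 0.0
```

```bash
python3 - <<'E'
from h import *
s=get_state();print(toL(s['eef_pos']),s['eef_pos'],s['contact_force'],s['time'])
c=cam('side')
cv2.imwrite('pics/s3.png',cv2.resize(c['color'][150:290,210:370,::-1],None,fx=4,fy=4,interpolation=2))
E
```

```text
[ 0.01104077 -0.01847996] [ 0.52332895 -0.16990404  0.06933746] [-0.41089748  0.44191837 -0.20357564] 8.4
```

View pics/s3.png

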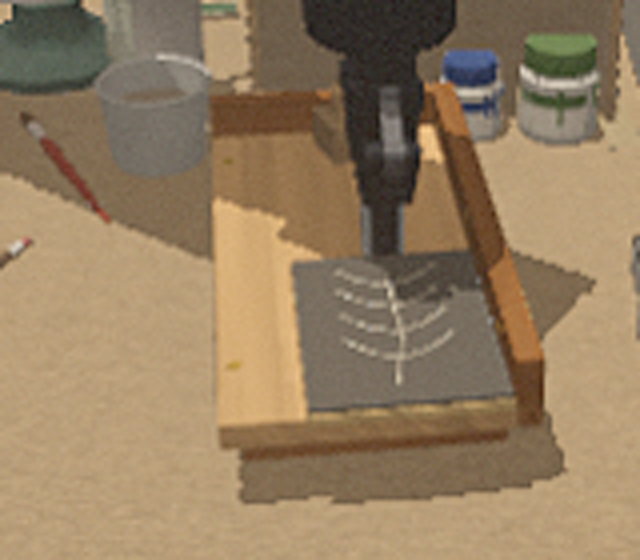

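The block slid straight and still lies along the upstand; its leading top edge (310,412)–(515,398) is now nearly over the deck end (218,428)–(517,407).

```bash
cat > m.py <<'E'
from h import *
def meas(c,lead,rear,end):
    f=lambda a:np.array(a)/4+[210,150]-.4
    for n,a,z in(('lead',lead,.06),('rear',rear,.06),('end',end,.05)):
        q=toL(px2w(c,f(a),z))*1000;print(n,q.round(1).tolist())
E
python3 - <<'E'
from m import *
c=cam('side');meas(c,[(310,412),(515,398)],[(293,262),(470,250)],[(218,428),(517,407)])
E
```

```text
lead [[-36.1, -156.3], [56.2, -158.8]]
rear [[-34.9, -27.4], [57.5, -28.2]]
end [[-77.3, -149.1], [58.6, -152.4]]
```

{"fn": "step_arm", "kwargs": {
  "commands": [
    {"gripper": 1, "x": 0, "y": 4, "z": 0, "spin": 0},
    {"gripper": 1, "x": 0, "y": 4, "z": 0, "spin": 0},
    {"gripper": 1, "x": 0, "y": 4, "z": 0, "spin": 0},
    {"gripper": 1, "x": 0, "y": 4, "z": 0, "spin": 0},
    {"gripper": 1, "x": 0, "y": 4, "z": 0, "spin": 0},
    {"gripper": 1, "x": 0, "y": 4, "z": 0, "spin": 0},
    {"gripper": 1, "x": 0, "y": 4, "z": 0, "spin": 0},
    {"gripper": 1, "x": 0, "y": 4, "z": 0, "spin": 0},
    {"gripper": 1, "x": 0, "y": 2, "z": 0, "spin": 0},
    {"gripper": 1, "x": 0, "y": 0, "z": 0, "spin": 0}
  ]
}}

```text
time: 9.5
eef_pos: [0.5275, -0.2033, 0.0694]
tcp_rot: [0.998, 0.061, 0.0, 0.0]
contact_force: [-0.5, -0.6, 0.9]
opening: -0.004
finger_force: 0.0
```

{"fn": "step_arm", "kwargs": {
  "commands": [
    {"gripper": 1, "x": 0, "y": 0, "z": 0, "spin": 0},
    {"gripper": 1, "x": 0, "y": -10, "z": 0, "spin": 0},
    {"gripper": 1, "x": 0, "y": -10, "z": 0, "spin": 0},
    {"gripper": 1, "x": 0, "y": 0, "z": -20, "spin": 0},
    {"gripper": 1, "x": 0, "y": 0, "z": -25, "spin": 0},
    {"gripper": 1, "x": 0, "y": 0, "z": -30, "spin": 0},
    {"gripper": 1, "x": -25, "y": 0, "z": -25, "spin": 0},
    {"gripper": 1, "x": -40, "y": 0, "z": 0, "spin": 0},
    {"gripper": 1, "x": -40, "y": 0, "z": 0, "spin": 0},
    {"gripper": 1, "x": 0, "y": 0, "z": 0, "spin": 0}
  ]
}}

```text
time: 10.5
eef_pos: [0.4169, -0.1941, 0.1679]
tcp_rot: [0.998, 0.061, -0.002, -0.001]
contact_force: [0.2, 0.1, -0.4]
opening: 0.001
finger_force: 0.0
```

```bash
python3 - <<'E'
from h import *
s=get_state();print(toL(s['eef_pos']),s['eef_pos'],s['contact_force'],s['time'])
c=cam('side')
cv2.imwrite('pics/s4.png',cv2.resize(c['color'][150:290,210:370,::-1],None,fx=4,fy=4,interpolation=2))
c=cam('top');cv2.imwrite('pics/t4.png',cv2.resize(c['color'][165:285,230:430,::-1],None,fx=4,fy=4,interpolation=2))
E
```

```text
[-0.09765802 -0.02877373] [ 0.41686128 -0.194112    0.16794523] [ 0.20413963  0.14800038 -0.37714947] 10.5
```

View pics/s4.png

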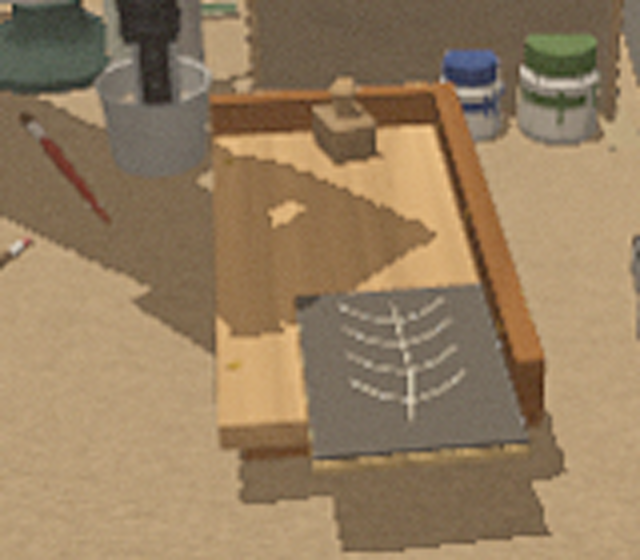

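View pics/t4.png

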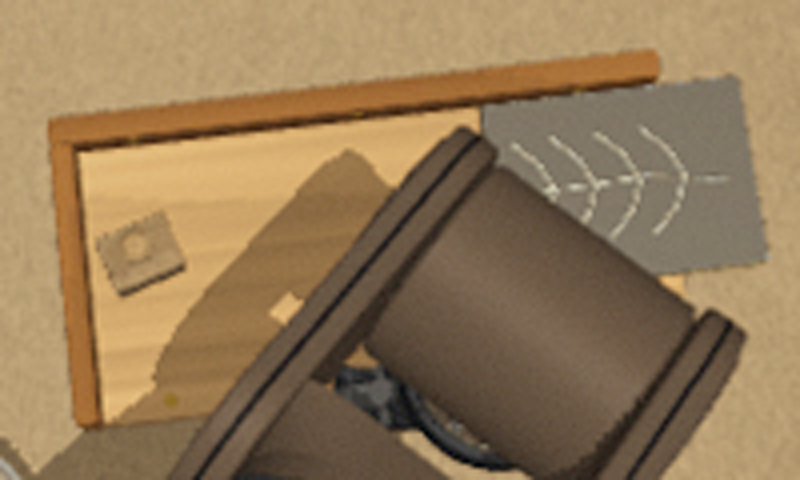

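Both views show the block flush along the upstand (top: (483,105)–(738,76)), sticking out past the end; stamp and jars unmoved. Side lead edge (313,457)–(527,439).

```bash
python3 - <<'E'
from m import *
c=cam('side');meas(c,[(313,457),(527,439)],[(297,298),(478,286)],[(218,428),(517,407)])
P=cloud(c);q=toL(P)*1000;m=(q[...,0]>-25)&(q[...,0]<45)&(q[...,1]>-185)&(q[...,1]<-70);a=q[m];z=P[m][:,2]
k=abs(z-.06)<.01;A=np.c_[a[k]/1000,np.ones(k.sum())];print('plane',np.linalg.lstsq(A,z[k],rcond=None)[0])
t=cam('top');f=lambda a:np.array(a)/4+[230,165]-.4
print((toL(px2w(t,f([(483,105),(738,76),(766,260)]),.06))*1000).round(1).tolist(),(toL(px2w(t,f([(652,90),(692,357),(80,152)]),.05))*1000).round(1).tolist())
E
```

```text
lead [[-37.3, -188.2], [55.7, -188.8]]
rear [[-35.2, -61.9], [55.7, -63.4]]
end [[-77.3, -149.1], [58.6, -152.4]]
plane [-8.77926763e-07 -9.37775140e-03  5.87253099e-02]
[[55.0, -62.0], [53.0, -188.9], [-39.4, -186.8]] [[53.8, -147.5], [-80.2, -145.3], [59.9, 137.9]]
```

```bash
python3 -c "
from plant import *
print(sign_off())"
```

```text
the job is handed in; nothing more can be done
None
```

I pushed the lino block flush against the upstand and along to the open end, where it lies flat with about 40 mm sticking out. The stamp and jars looked unmoved; I did not check the tub as closely. The job is handed in, and no verdict came back.

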